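# Clamp the chisel in the setting jig and hold the feed lever at four clicks

## Robot

A 7-joint arm with a two-finger parallel gripper is mounted at the origin on the work surface. World frame = base frame: x ahead of the robot, y to its left, z up, the work surface at z = 0. Lengths are in m, angles in rad, forces in N, time in s.
With the tool pointing down it reaches from about 0.375 to 0.925 m from the base axis. Payload 3.1 kg.
Tool frame: the origin (TCP) lies at the very end of the fingers, on their centre line; the grasp point (between the pads) lies 19 mm behind it; z points along the fingers, y is the line along which they close (so a half turn about z gives the same grasp; the last joint's range is limited). The gripper opens to 85 mm and grips with 20 to 120 N. Pads are 22 mm wide; open, the fingers measure 114 mm over their backs; the gripper's body (76 mm by 85 mm) begins 54 mm behind the grasp point. The pads swing forward as they close: fully open they stand 13 mm farther back than shut.
Start: joints at [-1.392, 0.383, 0.044, 1.598, -0.018, 1.161, -0.05], TCP at [0.178, 0.625, 0.231] pointing down, gripper open.
Joint ranges: [-2.61, 2.61], [-0.41, 2.15], [-1.48, 1.57], [0, 2.5], [-1.57, 4.71], [0.05, 1.97], [-2.85, 2.85]. Speed limits (rad/s): [2.79, 2.79, 3.14, 3.14, 3.14, 3.14, 3.14].

## Interface

Orientations are given as a unit quaternion [x, y, z, w].
In Python, from bench import * gives the robot as it stands.
- The arm moves only by the tool drive_tool, never from a script. Its argument "plan" is a list of rows, each a list of 3 entries, a list of its own where there are three numbers: the turn, a rotation vector about the tool's x, y, z in degrees, then the shift along the tool's x, y, z in m, then the opening, from -1 (shut) to 1 (fully open), so that 0 is half open. A call has 1 to 10 rows; each row shifts and turns the commanded pose from where the row before left it, along the tool's axes as they then stand; what a row does not reach is not made up. A row lasts 1/10 s, in which the tool goes at most 50 mm and 8.59 degrees, less where a joint would pass 70% of its speed; a pose out of reach is approached as far as the arm can. A call is refused whole if a number of a shift passes 0.05 or a number of a turn 8.59, either way. A call with a gripper value outside its range is refused whole. The fingers move at their own pace and stop on an object; "grip_force" is the grip in N (left out, the last holds). Time passes only in rows, so rows that do not move let the fingers close. It gives the time, the measured TCP pose, the force, the opening and the grip force at its end, in the units of the state.
- observe(): the state, without advancing time (a new reading comes with each control period).
- camera(name): name is "side" or "top" or "wrist"; returns the picture (384x512x3 uint8, red, green, blue); there is no depth.
- calibration(name): a dict with "K" (3x3 intrinsics, pixels), "world_from_camera" (4x4, takes a point from camera to world coordinates). Camera axes: x right, y down, z forward; pixel columns grow to the right and rows downward; lengths in m; the calibration is good to about 2 mm. The wrist camera is an equidistant fisheye: a pixel r from the principal point sees the ray r / f radians off the axis. A picture is of the moment at which its call begins: read the wrist's pose just before it. calibration takes no time and is no camera call; for the wrist camera it gives the pose at the moment of the call.
- hand_in(): hands the job in; it is judged then, once.
The state is a dict: "clock": time; "qpos": joint angles; "joint_vel": joint speeds; "joint_efforts": joint torques, N m; "eef_pos": TCP position; "ee_rot": TCP orientation; "ft_force": force on the tool from outside, world axes, zero at the start; "torque": the same for the moment, N m; "width": finger opening in m; "finger_force": force on a finger pad.
Only numpy, scipy, OpenCV 4.12 (cv2) and the standard library are available. Lean on these libraries where they do the work, as an engineer would, in place of code of your own. Each camera call takes 0.05 s, during which the arm holds its last target. There are 200 camera calls.

## Task

The chisel is already laid in the blue setting jig: swing the jig's clamp flap fully down over the blade first, without shifting the chisel, then take the yellow knob of the spring-return click lever and swing it counter-clockwise (seen from above) exactly four clicks from its rest, never running on to the fifth. The lever springs back if released, so finish while still holding it steady by its knob, settled in the fourth click; leave everything else on the bench where it is.

Things in the scene. Friction and masses are not known exactly. Their poses are not given: they have to be found in the camera images.
- jig: blue base plate 240 (x) x 260 (y) x 12 thick, fixed to the bench, turned up to 0.3 rad; origin on the bench near its middle (plate spans x -110..130). x away from the robot at zero yaw, y to the left, z up. Left half: aluminium bed at y 70, 35 high, with a groove for the blade along x. Right half: black drum, diameter 80, at x 20, y -60; behind it a black housing 44 high at x 84..114
- clamp (a joint): flap angle, rad: 0 = fully shut (level over the blade), grows as it opens; starts at 0.8 to 1.15. Steel plate 50 wide, 7 thick, 92 long from hinge to free end; axis along jig x at the bed's left. The free end points to jig -y when shut; opening lifts it up and over to the left (+y). Stiff hinge: stays where left; about 2 N at the red pad moves it
- clamp_pad (a point): centre of the outer (upper when shut) face of the round red pad, diameter 32 and 10 thick, near the flap's free end, 75 from the hinge axis and 13.5 off the flap's mid-plane through that axis; its z axis is the outward normal of the pad. When shut it is 54 above the bench at jig x 30, y 43. Push here
- clamp_hinge (a point): point on the flap's hinge axis at the middle of the flap's width, 40.5 above the bench, at jig x 30, y 118; its frame turns with the flap, x axis along the hinge axis
- feed_lever (a joint): lever angle, rad: 0 = rest, grows counter-clockwise from above; end stop 1.35. Bumps felt at 0.1, 0.3, 0.5, 0.7, 0.9 ..; clicks settle between them, every 0.2: the fourth at 0.8. A spring pulls it back (at the knob 4 N at rest, 5 N at four clicks); bumps add up to 3 N, then take it away: the push jumps up just past each settled place, then eases to 1 or 2 N before the next. Notches do not hold it when released
- lever_pivot (a point): on the lever's vertical axis, 40 above the bench, at jig x 20, y -60. The lever is a steel disc (diameter 100, with a row of brass pins) and a steel bar 22 wide, its top 58 above the bench; at rest it points 225 degrees counter-clockwise of jig x (to the front right), at four clicks 271 degrees (straight right)
- feed_knob (a point): upright yellow cylinder, diameter 24, 44 tall, fixed on the lever 120 from the pivot axis; this point is on its axis at its underside (58 above the bench), top 102 above the bench. It turns with the lever, so it slips round in a grip that keeps its yaw. Free all round above the bar
- chisel: wood-handled chisel, blade 130 x 20 x 5 mm lying in the groove along jig x, handle diameter 22 and 105 long sticking out towards the robot; origin under the handle end of the blade, x axis towards the edge. It must stay where it lies (within about 10 mm)
- oil_bottle: white oil bottle with blue label and black cap, diameter 44, 110 tall; origin under its centre; stands beyond the jig. Leave alone
- paste_jar: amber glass jar with steel cap, diameter 52, 50 tall; origin under its centre; stands beyond the jig. Leave alone
- whetstone: grey stone block 150 x 50 x 28 lying to the left of the jig; origin under its centre. Leave alone
- mug: white mug, diameter 80, 95 tall; origin under its centre; on the right. Leave alone
- screwdriver: screwdriver with blue handle, 200 long, lying on the right; origin under its middle. Leave alone
- dresser: black stone dresser bar 140 x 30 x 32 with a steel roller at one end, lying on the left; origin under the bar. Leave alone
- stone_flange: aluminium ring, diameter 70, bore 24, 12 thick, lying on the left; origin under its centre. Leave alone

How it is judged:
On the way, in this order (a step that is already met when the one before it is completed fails the run):
1. the clamp flap is fully shut while the lever is still at rest (value of joint clamp below 0.04 rad and value of joint feed_lever below 0.06 rad), for 0.2 s.
2. the lever is settled in its fourth click, held by the knob, the clamp still shut (value of joint clamp below 0.04 rad and value of joint feed_lever between 0.73 and 0.87 rad and contact force between the fingers and feed_lever above 1 N), for 0.3 s.
At the end, for the whole second after the job is handed in: The clamp flap is shut (within 0.04 rad of level); the lever stands still in its fourth click (joint 0.73 to 0.87 rad) with the fingers holding it there by the knob (contact force over 1 N); the chisel lies within 12 mm of where it was; every bystander within 20 mm of where it stood (all of step 2 and velocity of joint feed_lever between -0.1 and 0.1 rad/s and distance of chisel from where it was at the start of the episode below 0.012 m and distance of each of oil_bottle, paste_jar, whetstone, mug, screwdriver, dresser, stone_flange from where it was at the start of the episode below 0.02 m); the arm keeps its last pose, push and grip.
It fails at once if the lever runs on towards the fifth click (past 0.93 rad) (value of joint feed_lever above 0.93 rad).
It fails at once if the chisel is shifted more than 12 mm (distance of chisel from where it was at the start of the episode above 0.012 m).
It fails at once if a bystander is pushed more than 20 mm (distance of any of oil_bottle, paste_jar, whetstone, mug, screwdriver, dresser, stone_flange from where it was at the start of the episode above 0.02 m).
It also fails if it takes over 64 s, if anything falls off the work surface, if the arm or the gripper's body presses on something with over 40 N, if the wrist force passes 120 N, or if a joint passes its speed limit or range.

## Working session

There is one attempt and no reset: what is moved stays moved. The work goes in short steps, Python scripts to look and compute and a tool call to move; the robot and the scene stay as the last step left them, time stands still between calls to the robot, and variables do not carry over. Pictures are saved under pics/ and viewed, at most 10 in all, crops included, and the job is handed in when it is done.

Besides the shell and the picture viewer there is one more tool, called after "Emit:" by a JSON object that holds its "api" and its "payload", one argument or row to a line. drive_tool: Moves the arm, as the interface text tells. Its arguments: {"type":"object","properties":{"plan":{"type":"array"},"grip_force":{"type":"number"}},"required":["plan"]}

```bash
mkdir -p pics; ls
python3 - <<'E'
from bench import *
import cv2,numpy as np
s=observe();print({k:np.round(v,3) for k,v in s.items()})
for n in("top","side"):
    cv2.imwrite(f"pics/{n}0.png",cv2.cvtColor(camera(n),cv2.COLOR_RGB2BGR));c=calibration(n);print(c)
E
```

```text
pics
{'clock': np.float64(0.0), 'qpos': array([-1.392,  0.384,  0.044,  1.6  , -0.018,  1.161, -0.05 ]), 'joint_vel': array([ 0.001, -0.003,  0.   ,  0.   , -0.001,  0.001, -0.   ]), 'joint_efforts': array([-0.0000e+00, -4.3347e+01,  1.0240e+00, -2.4951e+01,  1.1000e-02,
        1.2000e-02, -0.0000e+00]), 'eef_pos': array([0.177, 0.624, 0.23 ]), 'ee_rot': array([ 0.138,  0.99 , -0.001, -0.   ]), 'ft_force': array([ 0.318,  0.02 , -1.314]), 'torque': array([0.052, 0.029, 0.02 ]), 'finger_force': np.float64(0.0), 'width': np.float64(0.085)}
{'K': array([[363.22347472,   0.        , 252.67514659],
       [  0.        , 363.22347472, 195.49449955],
       [  0.        ,   0.        ,   1.        ]]), 'world_from_camera': array([[ 2.28919369e-02, -9.89398965e-01,  1.43407277e-01,
         4.51031170e-01],
       [-9.99656291e-01, -2.08200337e-02,  1.59318894e-02,
        -7.28326715e-04],
       [-1.27772505e-02, -1.43722699e-01, -9.89535511e-01,
         1.23283648e+00],
       [ 0.00000000e+00,  0.00000000e+00,  0.00000000e+00,
         1.00000000e+00]])}
{'K': array([[414.94917596,   0.        , 254.81082544],
       [  0.        , 414.94917596, 188.73825727],
       [  0.        ,   0.        ,   1.        ]]), 'world_from_camera': array([[ 0.97769822, -0.12127333,  0.17146127,  0.4258866 ],
       [-0.20992993, -0.54114566,  0.81430388, -0.92755865],
       [-0.00596782, -0.8321383 , -0.55453605,  0.71106865],
       [ 0.        ,  0.        ,  0.        ,  1.        ]])}
```

View pics/top0.png

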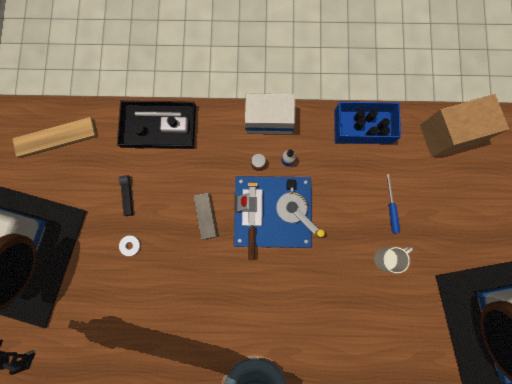

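View pics/side0.png

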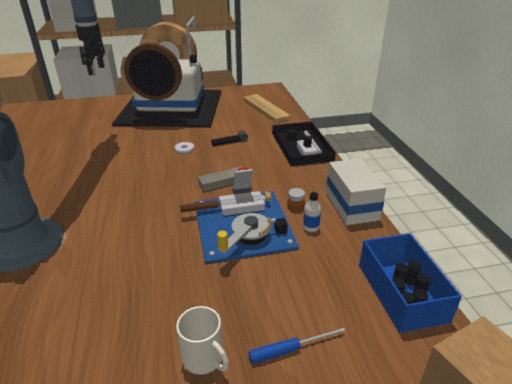

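The top view shows the jig at about (273,212), the yellow knob at (320,233), the red pad at (244,201) and the disc at (292,207). Next I measure the plate, knob and pad.

```bash
cat > h.py <<'E'
from bench import *
import cv2,numpy as np
def ray(n,u,v,z,c=None):
    c=c or calibration(n);T=c["world_from_camera"];d=T[:3,:3]@np.linalg.solve(c["K"],[u,v,1.])
    return T[:3,3]+d*(z-T[2,3])/d[2]
def proj(n,p):
    c=calibration(n);T=c["world_from_camera"];q=c["K"]@(T[:3,:3].T@(np.array(p)-T[:3,3]));return q[:2]/q[2]
def blob(im,lo,hi,roi):
    x0,y0,x1,y1=roi;h=cv2.cvtColor(im,cv2.COLOR_RGB2HSV);m=cv2.inRange(h,lo,hi)
    k=np.zeros_like(m);k[y0:y1,x0:x1]=m[y0:y1,x0:x1];return k
def cen(m):
    v,u=np.nonzero(m);return u.mean(),v.mean(),len(u)
E
python3 - <<'E'
from h import *
t=cv2.cvtColor(cv2.imread("pics/top0.png"),cv2.COLOR_BGR2RGB);s=cv2.cvtColor(cv2.imread("pics/side0.png"),cv2.COLOR_BGR2RGB)
m=blob(t,(105,130,60),(125,255,255),(225,165,325,255))
pts=cv2.findNonZero(m).reshape(-1,2);P=np.array([ray("top",u,v,.012)[:2] for u,v in pts],np.float32)
r=cv2.minAreaRect(P);print("plate",r)
for n,im,roi in(("top",t,(225,165,335,255)),("side",s,(190,160,300,260))):
    y=cen(blob(im,(22,150,120),(32,255,255),roi));a=cen(blob(im,(0,150,90),(6,255,255),roi));b=cen(blob(im,(174,150,90),(180,255,255),roi)) 
    print(n,y,a,b,ray(n,*y[:2],.1),ray(n,*y[:2],.08))
def tri(a,b):
    A=[];
    for n,(u,v) in(("top",a),("side",b)):
        c=calibration(n);M=c["K"]@np.linalg.inv(c["world_from_camera"])[:3];A+= [u*M[2]-M[0],v*M[2]-M[1]]
    X=np.linalg.svd(np.array(A))[2][-1];return X[:3]/X[3]
E=0
print("corners",cv2.boxPoints(r))
w=np.hstack([cv2.resize(t[165:265,225:335],None,fx=4,fy=4,interpolation=2),cv2.resize(s[160:260,190:300],None,fx=3.2,fy=4,interpolation=2)])
cv2.imwrite("pics/crop.png",w[:,:,::-1])
E
```

```text
Traceback (most recent call last):
  File "h.py", line 4, in ray
    c=c or calibration(n);T=c["world_from_camera"];d=T[:3,:3]@np.linalg.solve(c["K"],[u,v,1.])
           ~~~~~~~~~~~^^^
ValueError: time passes only in moves, steps and waits
```

```bash
sed -i 's/^import cv2.*/import cv2,numpy as np,functools\n_c=calibration\ncal=functools.lru_cache(None)(lambda n:_c(n))/; s/calibration(n)/cal(n)/' h.py; sed -i 's/lambda n:_c(n)/_c/' h.py
cat > m.py <<'E'
from h import *
t=cv2.cvtColor(cv2.imread("pics/top0.png"),cv2.COLOR_BGR2RGB);s=cv2.cvtColor(cv2.imread("pics/side0.png"),cv2.COLOR_BGR2RGB)
m=blob(t,(105,130,60),(125,255,255),(225,165,325,255))
pts=cv2.findNonZero(m).reshape(-1,2);P=np.array([ray("top",float(u),float(v),.012)[:2] for u,v in pts],np.float32)
r=cv2.minAreaRect(P);print("plate",r)
print("corners",cv2.boxPoints(r))
for n,im,roi in(("top",t,(225,165,335,255)),("side",s,(190,160,300,260))):
    y=cen(blob(im,(22,150,120),(32,255,255),roi));a=blob(im,(0,150,90),(6,255,255),roi)|blob(im,(174,150,90),(180,255,255),roi);a=cen(a)
    print(n,y,a,ray(n,*y[:2],.1),ray(n,*y[:2],.08),ray(n,*a[:2],.1))
w=np.hstack([cv2.resize(t[165:265,225:335],None,fx=4,fy=4,interpolation=2),cv2.resize(s[160:260,190:300],None,fx=3.2,fy=4,interpolation=2)])
cv2.imwrite("pics/crop.png",w[:,:,::-1])
E
python3 m.py
```

```text
plate ((0.597359836101532, -0.04913681745529175), (0.27767229080200195, 0.25282397866249084), 0.12583501636981964)
corners [[ 0.45824638  0.07696996]
 [ 0.45880166 -0.17585343]
 [ 0.7364733  -0.17524359]
 [ 0.73591805  0.0775798 ]]
top (np.float64(319.97777777777776), np.float64(232.77777777777777), 45) (np.float64(243.4090909090909), np.float64(200.86363636363637), 44) [ 0.50290017 -0.19365116  0.1       ] [ 0.5038159  -0.19705718  0.08      ] [0.59752817 0.04626795 0.1       ]
side (np.float64(222.02325581395348), np.float64(239.48837209302326), 129) (np.float64(242.76470588235293), np.float64(168.05882352941177), 17) [ 0.49984347 -0.21505329  0.1       ] [ 0.50226404 -0.19173331  0.08      ] [0.60355326 0.0820086  0.1       ]
```

View pics/crop.png

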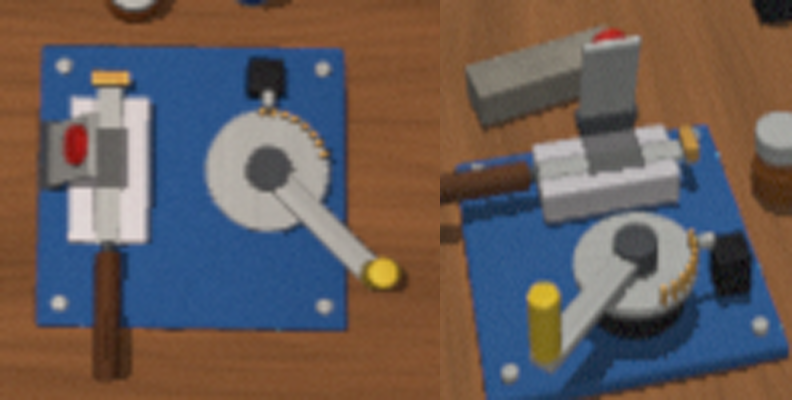

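The crop shows the flap open past vertical-ish to the left, with the pad at crop (76,145). The plate corners are near (42,45), (343,48), (36,325) and (347,330), and the screws are also visible.

```bash
sed -i 's/(225,165,325,255)/(225,172,325,255)/' m.py
cat >> m.py <<'E'
S=[ray("top",225+(u+.5)/4-.5,165+(v+.5)/4-.5,.014)[:2] for u,v in((64,66),(322,69),(59,303),(324,306))]
print(np.round(S,4),np.mean(S,0))
pv=ray("top",225+268/4,165+168/4,.062);print("hub",pv)
o=np.float64(r[0]);a=np.arctan2(*( -(S[0]-S[1]+S[2]-S[3])*[1,-1])) 
print("yaw from y-edge",a)
E
python3 m.py
```

```text
plate ((0.5763896107673645, -0.05012056231498718), (0.2338341325521469, 0.25498780608177185), 1.1671580076217651)
corners [[ 0.45689982  0.07496537]
 [ 0.46209377 -0.17996953]
 [ 0.6958794  -0.17520648]
 [ 0.69068545  0.07972841]]
top (np.float64(319.97777777777776), np.float64(232.77777777777777), 45) (np.float64(243.4090909090909), np.float64(200.86363636363637), 44) [ 0.50290017 -0.19365116  0.1       ] [ 0.5038159  -0.19705718  0.08      ] [0.59752817 0.04626795 0.1       ]
side (np.float64(222.02325581395348), np.float64(239.48837209302326), 129) (np.float64(242.76470588235293), np.float64(168.05882352941177), 17) [ 0.49984347 -0.21505329  0.1       ] [ 0.50226404 -0.19173331  0.08      ] [0.60355326 0.0820086  0.1       ]
[[ 0.6763  0.0611]
 [ 0.6783 -0.1585]
 [ 0.4756  0.0598]
 [ 0.4781 -0.1606]] [ 0.5770879  -0.04955413]
hub [ 0.58575522 -0.11006051  0.062     ]
yaw from y-edge 0.01005410671988457
```

Emit:
{"api": "drive_tool", "payload": {
  "plan": [
    [[0,0,-8],[0,0,0],-1],
    [[0,0,-7.9],[0,0,0],-1],
    [[0,0,0],[-0.03,-0.035,0],-1],
    [[0,0,0],[-0.03,-0.035,0],-1],
    [[0,0,0],[-0.03,-0.035,0],-1],
    [[0,0,0],[-0.03,-0.035,0],-1],
    [[0,0,0],[-0.03,-0.035,0],-1],
    [[0,0,0],[-0.03,-0.035,0],-1],
    [[0,0,0],[-0.03,-0.035,0],-1],
    [[0,0,0],[-0.03,-0.035,0],-1]
  ],
  "grip_force": 40
}}

```text
clock: 1.1
eef_pos: [0.4184, 0.3435, 0.2309]
ee_rot: [-0.0, 1.0, -0.0, -0.0]
ft_force: [0.7, -0.3, -0.2]
width: 0.0001
finger_force: 0.0
```

Emit:
{"api": "drive_tool", "payload": {
  "plan": [
    [[0,0,0],[-0.03,-0.037,0.005],-1],
    [[0,0,0],[-0.03,-0.037,0.005],-1],
    [[0,0,0],[-0.03,-0.037,0.005],-1],
    [[0,0,0],[-0.03,-0.037,0.005],-1],
    [[0,0,0],[-0.03,-0.037,0.005],-1],
    [[0,0,0],[-0.03,-0.037,0.005],-1],
    [[0,0,0],[0,0,0],-1],
    [[0,0,0],[0,0,0],-1]
  ]
}}

```text
clock: 1.9
eef_pos: [0.5981, 0.1213, 0.2004]
ee_rot: [0.002, 1.0, -0.001, -0.001]
ft_force: [-0.3, 0.8, 0.0]
width: -0.0001
finger_force: 0.0
```

Run:
```python
from h import *
s=observe();print(s["clock"],s["eef_pos"],s["qpos"].round(2))
im=camera("wrist");c=cal("wrist");print(c)
cv2.imwrite("pics/w1.png",im[:,:,::-1])
h=blob(im,(0,150,70),(6,255,255),(0,0,512,384))|blob(im,(174,150,70),(180,255,255),(0,0,512,384))
print(cen(h))
```

```text
1.9 [0.59808485 0.12129986 0.20037621] [-0.56  0.35  0.36  1.74 -0.14  1.08  1.41]
{'K': array([[297.31863964,   0.        , 251.40779093],
       [  0.        , 297.31863964, 193.67855953],
       [  0.        ,   0.        ,   1.        ]]), 'world_from_camera': array([[-1.01874771e-03,  9.47135407e-01,  3.20832485e-01,
         5.15020880e-01],
       [ 9.99999474e-01,  9.25440345e-04,  4.43315016e-04,
         1.23737185e-01],
       [ 1.22968022e-04,  3.20832768e-01, -9.47135851e-01,
         3.43980120e-01],
       [ 0.00000000e+00,  0.00000000e+00,  0.00000000e+00,
         1.00000000e+00]])}
(np.float64(162.87333333333333), np.float64(195.57111111111112), 900)
```

View pics/w1.png

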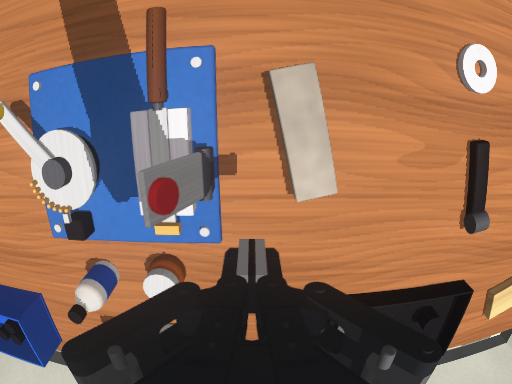

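Emit:
{"api": "drive_tool", "payload": {
  "plan": [
    [[0,0,0],[0,-0.016,0.043],-1],
    [[0,0,0],[0,-0.016,0.043],-1],
    [[0,0,0],[0,0,0],-1],
    [[0,0,0],[0,-0.015,0.001],-1],
    [[0,0,0],[0,-0.008,0.0005],-1],
    [[0,0,0],[0,-0.008,0.0005],-1],
    [[0,0,0],[0,-0.008,0.003],-1],
    [[0,0,0],[0,-0.008,0.003],-1],
    [[0,0,0],[0,0,0],-1]
  ]
}}

```text
clock: 2.85
eef_pos: [0.5984, 0.0427, 0.1076]
ee_rot: [0.001, 1.0, -0.0, 0.0]
ft_force: [-0.3, -0.2, -0.5]
width: -0.0001
finger_force: 0.0
```

Emit:
{"api": "drive_tool", "payload": {
  "plan": [
    [[0,0,0],[0,-0.007,0.0043],-1],
    [[0,0,0],[0,-0.007,0.0043],-1],
    [[0,0,0],[0,-0.006,0.0055],-1],
    [[0,0,0],[0,-0.006,0.0055],-1],
    [[0,0,0],[0,-0.005,0.006],-1],
    [[0,0,0],[0,-0.005,0.006],-1],
    [[0,0,0],[0,-0.0035,0.007],-1],
    [[0,0,0],[0,-0.0035,0.007],-1],
    [[0,0,0],[0,0,0],-1]
  ]
}}

```text
clock: 3.75
eef_pos: [0.5968, 0.0003, 0.0602]
ee_rot: [0.0, 1.0, -0.001, -0.001]
ft_force: [0.2, -0.6, -0.4]
width: -0.0001
finger_force: 0.0
```

Run:
```python
from h import *
a=camera("wrist")[:,:,::-1];b=camera("side")[:,:,::-1];s=observe();print(s["clock"],s["eef_pos"],s["ft_force"])
cv2.imwrite("pics/w2.png",np.hstack([a[100:384,60:360],cv2.resize(b[140:281,170:320],(300,284))]))
```

```text
3.85 [0.5976465  0.00106764 0.06118451] [ 0.06918428 -0.18549502 -0.21408583]
```

View pics/w2.png

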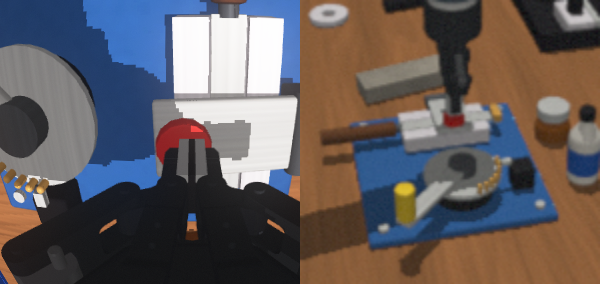

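The flap has followed the fingers and is nearly level, with the tip on the red pad at about (185,140). Now I press it fully down.

Emit:
{"api": "drive_tool", "payload": {
  "plan": [
    [[0,0,0],[0,-0.002,0.004],-1],
    [[0,0,0],[0,-0.001,0.003],-1],
    [[0,0,0],[0,0,0.002],-1],
    [[0,0,0],[0,0,0.002],-1],
    [[0,0,0],[0,0,0],-1],
    [[0,0,0],[0,0,0],-1]
  ]
}}

```text
clock: 4.45
eef_pos: [0.5986, -0.0015, 0.0539]
ee_rot: [-0.0, 1.0, 0.001, -0.0]
ft_force: [-5.2, 0.0, 16.5]
width: 0.0003
finger_force: 8.5
```

Emit:
{"api": "drive_tool", "payload": {
  "plan": [
    [[0,0,0],[0,0,-0.01],-1],
    [[0,0,0],[0,0,-0.03],-1],
    [[0,0,0],[0,0,-0.045],-1],
    [[0,0,0],[0,0,-0.045],-1],
    [[0,0,8.5],[0.0,0,0],1],
    [[0,0,8.5],[0.0,0,0],1],
    [[0,0,8.5],[0.0,0,0],1],
    [[0,0,8.5],[0.0,0,0],1],
    [[0,0,8.5],[0.0,0,0],1],
    [[0,0,8.5],[0.0,0,0],1]
  ],
  "grip_force": 60
}}

```text
clock: 5.45
eef_pos: [0.5979, -0.0015, 0.1805]
ee_rot: [0.433, 0.901, -0.0, -0.0]
ft_force: [1.2, -0.5, 0.5]
width: 0.0845
finger_force: 0.0
```

Emit:
{"api": "drive_tool", "payload": {
  "plan": [
    [[0,0,8.5],[0.0,0,0],1],
    [[0,0,8.5],[0.0,0,0],1],
    [[0,0,8.5],[0.0,0,0],1],
    [[0,0,8.5],[0.0,0,0],1],
    [[0,0,5],[0.0,0,0],1],
    [[0,0,0],[-0.04,-0.02,0],1],
    [[0,0,0],[-0.04,-0.02,0],1],
    [[0,0,0],[-0.04,-0.02,0],1],
    [[0,0,0],[-0.04,-0.02,0],1],
    [[0,0,0],[-0.02,-0.01,0],1]
  ]
}}

```text
clock: 6.45
eef_pos: [0.5051, -0.1864, 0.1808]
ee_rot: [0.709, 0.705, -0.001, 0.0]
ft_force: [-0.8, 0.4, 0.7]
width: 0.0855
finger_force: 0.0
```

Emit:
{"api": "drive_tool", "payload": {
  "plan": [
    [[0,0,0],[-0.012,-0.005,0],1],
    [[0,0,0],[0,0,0],1],
    [[0,0,0],[0,0,0],1]
  ]
}}

```text
clock: 6.75
eef_pos: [0.5041, -0.192, 0.1806]
ee_rot: [0.706, 0.708, 0.0, -0.0]
ft_force: [0.6, 0.2, -0.2]
width: 0.0856
finger_force: 0.0
```

Run:
```python
from h import *
s=observe();print(s["clock"],s["eef_pos"],s["ee_rot"],s["qpos"].round(2))
im=camera("wrist");c=_c("wrist");t=camera("top")
m=blob(im,(22,150,90),(32,255,255),(0,0,512,384))
n,l,st,ce=cv2.connectedComponentsWithStats(m)
T=c["world_from_camera"];K=c["K"]
for i in range(1,n):
    if st[i,4]>150:
        p=(ce[i]-K[:2,2])/K[0,0];r=np.hypot(*p);d=T[:3,:3]@np.r_[p/r*np.sin(r),np.cos(r)]
        print(ce[i],st[i],[ (T[:3,3]+d*(z-T[2,3])/d[2]).round(4) for z in(.102,.08)])
y=cen(blob(t,(22,150,120),(32,255,255),(300,215,335,255)));print(y,ray("top",*y[:2],.1))
b=camera("side")
cv2.imwrite("pics/w3.png",np.hstack([im,cv2.resize(b[140:281,170:320],(288,384*141//150+23))[:384]])[:,:,::-1])
```

```text
6.75 [ 0.50413056 -0.1919702   0.18057043] [ 7.06196622e-01  7.08015654e-01  3.69841880e-04 -1.66917863e-04] [-0.39  0.29  0.78  1.94 -0.24  1.01  0.51]Traceback (most recent call last):
  File "<stdin>", line 3, in <module>
NameError: name '_c' is not defined
```

Run:
```python
from h import *
im=camera("wrist");c=calibration("wrist");b=camera("side")
m=blob(im,(22,150,90),(32,255,255),(0,0,512,384))
n,l,st,ce=cv2.connectedComponentsWithStats(m)
T=c["world_from_camera"];K=c["K"]
for i in range(1,n):
    if st[i,4]>150:
        p=(ce[i]-K[:2,2])/K[0,0];r=np.hypot(*p);d=T[:3,:3]@np.r_[p/r*np.sin(r),np.cos(r)]
        print(ce[i],st[i],[ (T[:3,3]+d*(z-T[2,3])/d[2]).round(4) for z in(.102,.08)])
cv2.imwrite("pics/w3.png",np.hstack([im,cv2.resize(b[140:268,170:320],(288,384))])[:,:,::-1])
```

```text
[248.35798122 198.78403756] [235 179  28  40 852] [array([ 0.5026, -0.188 ,  0.102 ]), array([ 0.5024, -0.1958,  0.08  ])]
```

View pics/w3.png

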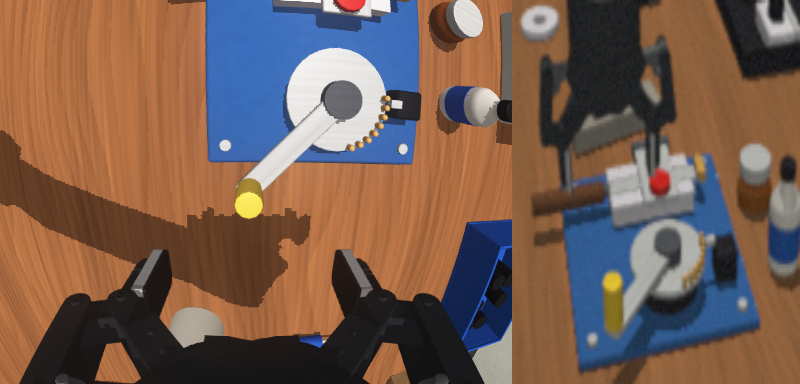

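The flap lies flat with the red pad up, and the knob at (248,199) casts to about (0.5025, -0.195), centred between the fingers.

Emit:
{"api": "drive_tool", "payload": {
  "plan": [
    [[0,0,0],[-0.001,0,0.038],1],
    [[0,0,0],[0,0,0.038],1],
    [[0,0,0],[0,0,0.028],1],
    [[0,0,0],[0,0,0.01],1],
    [[0,0,0],[0,0,0],-1],
    [[0,0,0],[0,0,0],-1],
    [[0,0,0],[0,0,0],-1],
    [[0,0,0],[0,0,0],-1],
    [[0,0,0],[0,0,0],-1]
  ],
  "grip_force": 60
}}

```text
clock: 7.8
eef_pos: [0.5022, -0.195, 0.0682]
ee_rot: [0.707, 0.707, -0.0, -0.001]
ft_force: [-4.4, 1.4, 7.9]
width: 0.0224
finger_force: 58.3
```

Emit:
{"api": "drive_tool", "payload": {
  "plan": [
    [[0,0,0],[-0.004,0.0045,-0.001],-1],
    [[0,0,0],[-0.004,0.0045,0],-1],
    [[0,0,0],[-0.0035,0.0049,0],-1],
    [[0,0,0],[-0.0035,0.0049,0],-1],
    [[0,0,0],[-0.003,0.0052,0],-1],
    [[0,0,0],[-0.003,0.0052,0],-1],
    [[0,0,0],[-0.0025,0.0054,0],-1],
    [[0,0,0],[-0.0025,0.0054,0],-1],
    [[0,0,0],[0,0,0],-1],
    [[0,0,0],[0,0,0],-1]
  ]
}}

```text
clock: 8.8
eef_pos: [0.5395, -0.2242, 0.0682]
ee_rot: [0.707, 0.707, -0.003, -0.001]
ft_force: [-5.5, -3.5, 2.3]
width: 0.0228
finger_force: 59.1
```

Emit:
{"api": "drive_tool", "payload": {
  "plan": [
    [[0,0,0],[-0.0017,0.0056,0],-1],
    [[0,0,0],[-0.0017,0.0056,0],-1],
    [[0,0,0],[-0.0013,0.0059,0],-1],
    [[0,0,0],[-0.0013,0.0059,0],-1],
    [[0,0,0],[-0.0007,0.0059,0],-1],
    [[0,0,0],[-0.0007,0.0059,0],-1],
    [[0,0,0],[0,0,0],-1],
    [[0,0,0],[0,0,0],-1]
  ]
}}

```text
clock: 9.6
eef_pos: [0.5711, -0.2361, 0.0682]
ee_rot: [0.708, 0.706, -0.006, -0.0]
ft_force: [-9.5, -7.4, 3.8]
width: 0.0226
finger_force: 59.0
```

```bash
cat > k.py <<'E'
from h import *
import sys
s=observe();print(s["clock"],s["eef_pos"],s["ft_force"],s["finger_force"])
P=np.array([.5862,-.1093]);d=s["eef_pos"][:2]-P;print("a_tcp",np.arctan2(d[1],d[0])-np.radians(225.6)+2*np.pi,np.hypot(*d))
t=camera("top");b=camera("side");w=camera("wrist")
cv2.imwrite(sys.argv[1],np.hstack([cv2.resize(t[165:265,235:335],(384,384)),w[:,110:512]])[:,:,::-1])
for n,im,roi in(("top",t,(225,165,335,265)),("side",b,(190,160,330,290))):
    m=blob(im,(22,150,120),(32,255,255),roi)
    print(n,cen(m)[:3] if m.any() else None)
E
python3 k.py pics/k1.png
```

```text
9.6 [ 0.57109475 -0.23610562  0.06824367] [-9.49049955 -7.38648493  3.83061228] 58.997603058815
a_tcp 0.6563635774333543 0.12770212475563789
top None
side (np.float64(255.48461538461538), np.float64(244.84615384615384), 130)
```

View pics/k1.png

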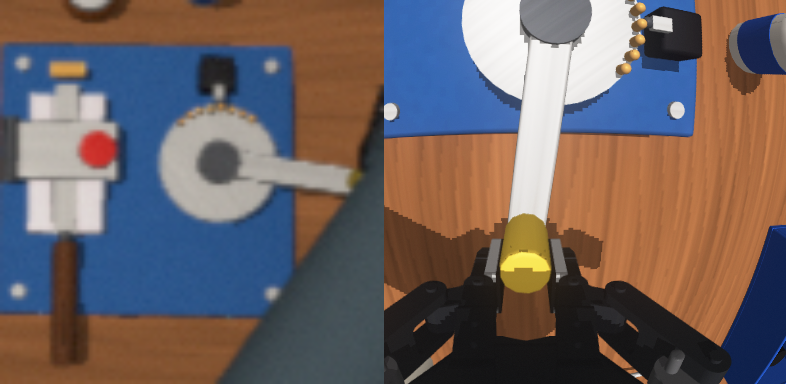

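The lever's bar now points nearly straight right, with the knob firmly between the pads, and the clamp is still flat. I measure the lever angle from the wrist picture: bar centre-line at (550,40) to (530,215), plate edge at y≈134.

```bash
cat > l.py <<'E'
from h import *
import sys
w=camera("wrist");c=calibration("wrist");T=c["world_from_camera"];K=c["K"];s=observe()
def R(u,v,z):
    p=(np.array([u,v],float)-K[:2,2])/K[0,0];r=np.hypot(*p);d=T[:3,:3]@np.r_[p/r*np.sin(r),np.cos(r)]
    return (T[:3,3]+d*(z-T[2,3])/d[2])[:2]
h=cv2.cvtColor(w,cv2.COLOR_RGB2HSV)
# bar: bright grey rows 110..200 (outside the disc), columns 100..230 by low saturation
bar=(h[:,:,1]<45)&(h[:,:,2]>130)
pts=[]
L=[];Rr=[]
for v in range(140,205,4):
    us=np.nonzero(bar[v,90:260])[0]+90
    if len(us)>8: L.append(R(us.min(),v,.058));Rr.append(R(us.max(),v,.058))
L,Rr=np.array(L),np.array(Rr);print("width",np.linalg.norm(L-Rr,axis=1).mean())
x=(L+Rr)/2;d=x[-1]-x[0];vx,vy,x0,y0=cv2.fitLine(x.astype(np.float32),cv2.DIST_HUBER,0,.01,.01).ravel()
if vy>0:vx,vy=-vx,-vy
phi=np.degrees(np.arctan2(vy,vx))%360
m=blob(w,(105,130,60),(125,255,255),(0,20,320,160))
E=[]
for u in list(range(10,105,5))+list(range(190,270,5)):
    vs=np.nonzero(m[:,u])[0]
    if len(vs)>5:E.append(R(u,vs.max(),.012))
E=np.array(E,np.float32);ex,ey,a0,b0=cv2.fitLine(E,cv2.DIST_HUBER,0,.01,.01).ravel()
yaw=np.degrees(np.arctan(ey/ex));print("bar",phi,(x0,y0),"plate yaw",yaw,(a0,b0),len(E),"a",np.radians(phi-yaw-225))
D=h[:,:,2]<110
print("eef",s["eef_pos"],s["ft_force"])
# bar line at y=-0.11
print("x on bar line at y=-.110:",x0+(-.110-y0)*vx/vy)
E
python3 l.py
python3 - <<'E'
import cv2
E
```

```text
width 0.01040772038880026
bar 266.63446 (np.float32(0.5706099), np.float32(-0.19014397)) plate yaw -0.32645392 (np.float32(0.53694934), np.float32(-0.17722997)) 14 a 0.73235595
eef [ 0.57110861 -0.23607485  0.06829828] [-9.53923595 -7.56748923  3.6493624 ]
x on bar line at y=-.110: 0.575323
```

```bash
sed -i 's/bar\[v,90:260\])\[0\]+90/bar[v,205:325])[0]+205/; s/(0,20,320,160)/(100,20,430,160)/; s/list(range(10,105,5))+list(range(190,270,5))/list(range(115,225,5))+list(range(310,412,5))/' l.py; python3 l.py
```

```text
width 0.02113202855839361
bar 262.86807 (np.float32(0.5761568), np.float32(-0.19026367)) plate yaw 0.51435786 (np.float32(0.5719215), np.float32(-0.17713656)) 43 a 0.65194553
eef [ 0.57107034 -0.23603445  0.06825792] [-9.05093788 -8.69330897  3.34789526]
x on bar line at y=-.110: 0.5861996
```

Emit:
{"api": "drive_tool", "payload": {
  "plan": [
    [[0,0,-4],[0,0,0],-1],
    [[0,0,-4],[0,0,0],-1],
    [[0,0,-4],[0,0,0],-1],
    [[0,0,-4],[0,0,0],-1],
    [[0,0,0],[0,0,0],-1]
  ]
}}

```text
clock: 10.35
eef_pos: [0.5751, -0.2331, 0.0686]
ee_rot: [0.603, 0.798, -0.003, 0.001]
ft_force: [-5.1, -5.0, 1.6]
width: 0.0227
finger_force: 61.0
```

```bash
cat > k2.py <<'E'
from h import *
from scipy.spatial.transform import Rotation as Ro
s=observe();P=np.array([.5862,-.1093]);d=s["eef_pos"][:2]-P
print(s["clock"],s["eef_pos"].round(4),s["ft_force"].round(1),"a",np.arctan2(d[1],d[0])-np.radians(225.6)+2*np.pi,"r",np.hypot(*d));M=Ro.from_quat(s["ee_rot"]).as_matrix();print(M.round(3)[:2])
E
python3 k2.py
```

```text
10.35 [ 0.5751 -0.2331  0.0686] [-5.1 -5.   1.6] a 0.685664784092852 r 0.1243328856413867
[[-0.273  0.962 -0.002]
 [ 0.962  0.273 -0.005]]
```

Emit:
{"api": "drive_tool", "payload": {
  "plan": [
    [[0,0,-2],[-0.001,0.0038,0],-1],
    [[0,0,-2],[-0.001,0.0038,0],-1],
    [[0,0,0],[0,0,0],-1],
    [[0,0,0],[0,0,0],-1]
  ]
}}

```text
clock: 10.75
eef_pos: [0.5838, -0.2336, 0.0687]
ee_rot: [0.575, 0.818, -0.003, 0.002]
ft_force: [-3.2, -6.2, -0.4]
width: 0.0225
finger_force: 60.7
```

```bash
python3 k2.py; python3 l.py
```

```text
10.75 [ 0.5838 -0.2336  0.0687] [-3.2 -6.2 -0.4] a 0.7555166140798182 r 0.12428029377312039
[[-0.338  0.941 -0.   ]
 [ 0.941  0.338 -0.007]]
width 0.022784445089160194
bar 268.02832 (np.float32(0.58352023), np.float32(-0.1849842)) plate yaw 4.070316 (np.float32(0.54849), np.float32(-0.17488538)) 42 a 0.6799455
eef [ 0.58376321 -0.23357016  0.06870969] [-2.46168289 -6.9002855  -0.96796027]
x on bar line at y=-.110: 0.5861016
```

Emit:
{"api": "drive_tool", "payload": {
  "plan": [
    [[0,0,0],[-0.001,0.0028,0],-1],
    [[0,0,0],[-0.001,0.0028,0],-1],
    [[0,0,0],[0,0,0],-1],
    [[0,0,0],[0,0,0],-1],
    [[0,0,0],[0,0,0],-1]
  ]
}}

```text
clock: 11.3
eef_pos: [0.587, -0.2336, 0.0686]
ee_rot: [0.574, 0.819, -0.004, -0.001]
ft_force: [-8.6, -5.1, 3.2]
width: 0.0225
finger_force: 61.4
```

```bash
python3 k2.py; python3 l.py
```

```text
11.3 [ 0.587  -0.2336  0.0686] [-8.6 -5.1  3.2] a 0.7811576438589576 r 0.12434614117529691
[[-0.341  0.94  -0.006]
 [ 0.94   0.341 -0.006]]
width 0.022581192423923136
bar 269.50555 (np.float32(0.585506), np.float32(-0.18632963)) plate yaw 4.1386876 (np.float32(0.5816389), np.float32(-0.17296003)) 42 a 0.7045345
eef [ 0.58698712 -0.2336335   0.06859217] [-8.74808855 -6.18816297  3.73236049]
x on bar line at y=-.110: 0.5861648
```

Emit:
{"api": "drive_tool", "payload": {
  "plan": [
    [[0,0,0],[0,0,0],-1],
    [[0,0,0],[0,0,0],-1],
    [[0,0,0],[0,0,0],-1],
    [[0,0,0],[0,0,0],-1],
    [[0,0,0],[0,0,0],-1]
  ]
}}

```text
clock: 11.85
eef_pos: [0.587, -0.2336, 0.0686]
ee_rot: [0.574, 0.819, -0.004, -0.001]
ft_force: [-8.2, -5.8, 3.3]
width: 0.0228
finger_force: 61.4
```

```bash
python3 k2.py; python3 k.py pics/k3.png
```

```text
11.85 [ 0.587  -0.2336  0.0686] [-8.2 -5.8  3.3] a 0.7810134761259926 r 0.12434309342345694
[[-0.341  0.94  -0.006]
 [ 0.94   0.341 -0.006]]
11.85 [ 0.58695691 -0.23364079  0.06857676] [-8.19828613 -5.79544411  3.27631661] 61.4116108417511
a_tcp 0.7810134761259926 0.12434309342345694
top None
side (np.float64(262.94805194805195), np.float64(244.58441558441558), 77)
```

View pics/k3.png

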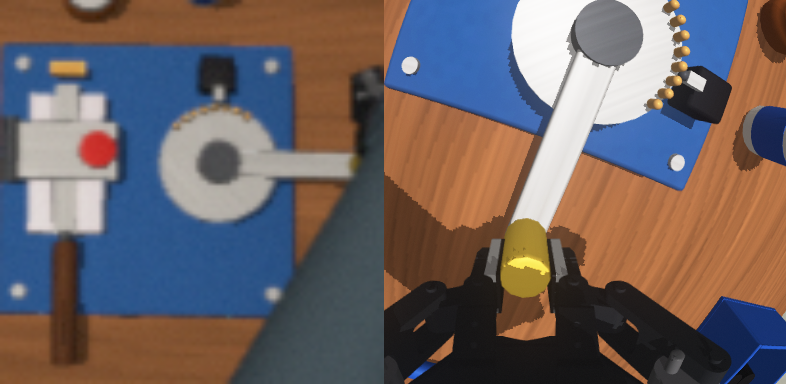

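The lever bar at (300,163) points straight right and is steady. The flap is flat and the chisel hasn't moved.

```bash
python3 -c "
from bench import *
print(hand_in())"
```

```text
the job is handed in; nothing more can be done
None
```

The job is handed in, with no verdict returned: the clamp flap is shut, the chisel and bystanders look undisturbed, and the lever is held steady by its knob at about 0.77–0.78 rad, inside the fourth click's 0.73–0.87 window.

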